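# Refit the tile cover of the ledge cable box

## Task

The opening of the low tiled cable box has to be closed. Lift the blue wrist rest off it and lay it flat inside the lap tray's rim, then take the square tile cover (not the oblong one) by its bar pull from the sloping laptop stand, set it gently - not dropped - into the opening and press it down until it sits level and fully home, flush with the box's top. Leave the oblong cover, the teacup, the jar and the mint tin as they stand, and let go of everything.

Things in the scene. Friction and masses are not known exactly. Their poses are not given: they have to be found in the camera images.
- cable_box: Low fixed cable box faced with terracotta tile, 30 mm high. Origin on the work surface under the middle of its opening, z up; reaches x -90 to +135, y +-95 mm. Opening 102 x 102 mm, sides along x and y; a fixed ledge 7 mm wide runs round it 10 mm below the top; four pads stand in it. A black socket strip (30 x 120, 12 mm above the top) lies at x 97 to 127 mm.
- opening (a point): Middle of the square opening, at the height of the box's top (30 mm above the work surface); axes as the box.
- square_cover: Square terracotta cover 94 x 94 x 10 mm, 200 g. Origin: middle of underside, z out of its top. Steel bar pull mid-top: 44 long (x), 14 wide (y), 28 tall, top 38 above the underside. Starts flat on the sloping stand (z leans 32 deg). 4 mm play a side in the opening; its weight leaves it propped on the pads, pushing it home takes about 10 N. Home: underside on the ledge 20 mm up, flush to 1.5 mm.
- oblong_cover: Oblong terracotta cover, 94 mm (x) x 66 mm (y) x 10 mm, with the same bar pull and the same origin and axes as the square one. Lies beside the square cover on the laptop stand, on either side of it. Not to be moved.
- wrist_rest: Blue hard wrist rest, a rounded bar 170 mm long (y), 50 mm wide (x), 20 mm high, 220 g nominal. Origin: middle of its underside; z up. Starts lying on the box's top, across the opening.
- rest_end_a (a point): Middle of the lower edge of the wrist rest's end at its +y (85 mm from its origin).
- rest_end_b (a point): Middle of the lower edge of the wrist rest's end at its -y (85 mm from its origin).
- laptop_stand: Fixed aluminium stand. Origin on the work surface below the middle of its sloping plate: 260 mm wide (y), 200 mm long, rising towards +x at 32 deg from level, its low edge, turned to the robot's left or ahead-left, has a lip 13 mm above the plate, against which the covers rest. Middle of the plate's face 78 mm up; high edge 131, low edge 25 mm up.
- lap_tray: Fixed birch plywood lap tray, 400 (x) x 260 mm (y) outside. Origin on the work surface below its middle; z up. Inner floor 8 mm above the work surface; rim 8 mm wide, 6 mm higher than the floor. Teacup and jar stand on its +x half, a low mint tin on its -x half (towards the robot), which is otherwise empty.
- teacup: White teacup, 76 mm across the rim, 56 mm high, loose on the tray. Origin: middle of its foot.
- glass_jar: Squat glass jar with a twist cap, 72 mm across, 66 mm high, loose on the tray. Origin: middle of its foot.
- mint_tin: Low round steel tin, 56 mm across, 20 mm high, loose on the tray. Origin: middle of its foot.
- pad0 (a joint): Round rubber pad, 14 mm across, in the opening at box x -34 mm, box y -34 mm from its middle. Joint in m: 0 = up, its top 4 mm below the box's top; 0.006 = down, level with the ledge. It slides down under about 2.5 N and stays where it is left; each starts 0 to 3 mm down.
- pad1 (a joint): Round rubber pad, 14 mm across, in the opening at box x -34 mm, box y +34 mm from its middle. Joint in m: 0 = up, its top 4 mm below the box's top; 0.006 = down, level with the ledge. It slides down under about 2.5 N and stays where it is left; each starts 0 to 3 mm down.
- pad2 (a joint): Round rubber pad, 14 mm across, in the opening at box x +34 mm, box y -34 mm from its middle. Joint in m: 0 = up, its top 4 mm below the box's top; 0.006 = down, level with the ledge. It slides down under about 2.5 N and stays where it is left; each starts 0 to 3 mm down.
- pad3 (a joint): Round rubber pad, 14 mm across, in the opening at box x +34 mm, box y +34 mm from its middle. Joint in m: 0 = up, its top 4 mm below the box's top; 0.006 = down, level with the ledge. It slides down under about 2.5 N and stays where it is left; each starts 0 to 3 mm down.
There are look-alikes about, which are no part of the job. Leave any black or turquoise look-alike of the square_cover alone. What is shaped like the wrist_rest but turquoise is not meant.

How it is judged:
By the outcome, as a careful person would: the job done as asked, in the order asked, and still so for the second after the job is handed in, with the robot touching nothing.
It also fails if it takes over 67 s, if anything falls off the work surface, if the arm or the gripper's body presses on something with over 40 N, if the wrist force passes 120 N, or if a joint passes its speed limit or range.

## Robot

A 6-joint arm with a two-finger parallel gripper is mounted at the origin on the work surface. World frame = base frame: x ahead of the robot, y to its left, z up, the work surface at z = 0. Lengths are in mm, angles in rad, forces in N, time in s.
With the tool pointing down it reaches from about 300 to 850 mm from the base axis. Payload 4.2 kg.
Tool frame: the origin (TCP) lies on the centre line of the jaws, within the pads' length; the fingertips stand 25 mm ahead of it and the grasp point (between the pads) lies 6 mm ahead of it (robot.tcp_to_tips is the distance from the TCP to the fingertips, in mm); z points along the fingers, y is the line along which they close (so a half turn about z gives the same grasp; the last joint's range is limited). The gripper opens to 91 mm and grips with 3 to 60 N. Pads are 32 mm wide; open, the fingers measure 118 mm over their backs; the gripper's body (76 mm by 178 mm) begins 60 mm behind the grasp point.
Start: joints at [-1.298, 0.32, 1.565, -0, 1.257, -0.02], TCP at [165.967, -550.541, 238.976] pointing down, gripper open.
Joint ranges: [-3.11, 3.11], [-0.84, 2.01], [0.21, 2.61], [-1.34, 4.49], [0.05, 2.63], [-2.56, 2.56]. Speed limits (rad/s): [2.57, 2.57, 3.14, 3.14, 3.14, 3.14].

## Interface

Orientations are given as a unit quaternion [w, x, y, z].
In Python, from cell import sense, cams, workorder, robot gives the robot as it stands.
- The arm moves only by the tool jog_arm, never from a script. Its argument "plan" is a list of rows, each an object with "dp": the shift along the tool's x, y, z in m, a list of three; "spin": the turn about the tool's z in rad. A call has exactly 8 rows; each row shifts and turns the commanded pose from where the row before left it, along the tool's axes as they then stand; what a row does not reach is not made up. A row lasts 1/12 s, in which the tool goes at most 41.7 mm and 7.16 degrees, less where a joint would pass 70% of its speed; a pose out of reach is approached as far as the arm can. A call is refused whole if a number of a shift passes 0.0417 or a number of a turn 0.125, either way. A call with a gripper value outside its range is refused whole. "gripper" is the opening in per cent of the stroke, from 0 (shut) to 100 (fully open), set as the call begins (left out, the last holds). The fingers move at their own pace and stop on an object; "force" is the grip in N (left out, the last holds). Time passes only in rows, so rows that do not move let the fingers close, or fill a call up. It gives the time, the measured TCP pose, the force, the opening and the grip force at its end, in the units of the state.
- sense(): the state, without advancing time (a new reading comes with each control period).
- cams.read_camera(name): name is "scene" or "top"; returns a dict with "pixels" (400x640x3 uint8, red, green, blue), "mtx" (3x3 intrinsics, pixels), "dist" ([k1, k2, p1, p2, k3] as OpenCV has them; the pictures are not rectified), "position" and "orientation" of the camera in the world. Camera axes: x right, y up, looking along -z (the intrinsics and any distortion apply to the point x, -y, -z); pixel columns grow to the right and rows downward; lengths in mm; the calibration is good to about 2 mm. A picture is of the moment at which its call begins. There is no depth.
- workorder.close_job(): hands the job in; it is judged then, once.
The state is a dict: "t": time; "q": joint angles; "qd": joint speeds; "joint_torque": joint torques, N m; "position": TCP position; "tool_rot": TCP orientation; "ft_force": force on the tool from outside, world axes, zero at the start; "wrist_torque": the same for the moment, N m; "finger_gap": opening from 0.0 (shut) to 1.0 (fully open); "grasp_force": force on a finger pad.
Only numpy, scipy, OpenCV 4.12 (cv2) and the standard library are available. Lean on these libraries where they do the work, as an engineer would, in place of code of your own. Each camera call takes 0.05 s, during which the arm holds its last target. There are 200 camera calls.

## Working session

There is one attempt and no reset: what is moved stays moved. The work goes in short steps, Python scripts to look and compute and a tool call to move; the robot and the scene stay as the last step left them, time stands still between calls to the robot, and variables do not carry over. Pictures are saved under pics/ and viewed, at most 10 in all, crops included, and the job is handed in when it is done.

Besides the shell and the picture viewer there is one more tool, called by a JSON object that holds its "api" and its "payload", one argument or row to a line. jog_arm: Moves the arm, as the interface text tells. Its arguments: {"type":"object","properties":{"plan":{"type":"array"},"gripper":{"type":"number"},"force":{"type":"number"}},"required":["plan"]}

```bash
ls; mkdir -p pics; python3 - <<'E'
from cell import sense,cams
import cv2,pickle
d={}
for n in("scene","top"):
    c=cams.read_camera(n);d[n]=c
    cv2.imwrite(f"pics/{n}0.png",c["pixels"][:,:,::-1])
    print(n,c["mtx"],c["dist"],c["position"],c["orientation"])
pickle.dump(d,open("c0.pkl","wb"))
print(sense())
E
```

```text
pics
scene [[490.11307034   0.         323.71416913]
 [  0.         490.11307034 195.6837536 ]
 [  0.           0.           1.        ]] [0.05175518 0.         0.         0.         0.        ] [1336.63368677  898.77411056  983.61521032] [0.34407974 0.17453719 0.40183836 0.83046483]
top [[367.71023443   0.         318.78248215]
 [  0.         367.71023443 199.24781628]
 [  0.           0.           1.        ]] [-0.08377489  0.          0.          0.          0.        ] [ 386.71812007   62.12248505 1104.51259907] [-0.70035495 -0.02534574  0.02003328  0.71306326]
{'t': 0.1, 'q': array([-1.29801405e+00,  3.20204485e-01,  1.56551671e+00, -3.35119244e-05,
        1.25737511e+00, -1.99909095e-02]), 'qd': array([-0.00160148, -0.00218286, -0.00239695, -0.00126986,  0.00041955,
        0.00076821]), 'joint_torque': array([ 6.87530191e-04, -4.13333380e+01, -2.32509792e+01,  7.29280408e-02,
        4.22378560e-02, -5.59751788e-05]), 'position': array([ 165.84088158, -550.15697477,  238.2334564 ]), 'tool_rot': array([-7.43820870e-04,  9.89303567e-01,  1.45869416e-01, -1.10583573e-04]), 'ft_force': array([ 0.29681602, -0.7677014 , -0.16566817]), 'wrist_torque': array([ 0.01706697,  0.06186865, -0.01895973]), 'grasp_force': 0.0, 'finger_gap': 0.9942702300415865}
```

View pics/scene0.png

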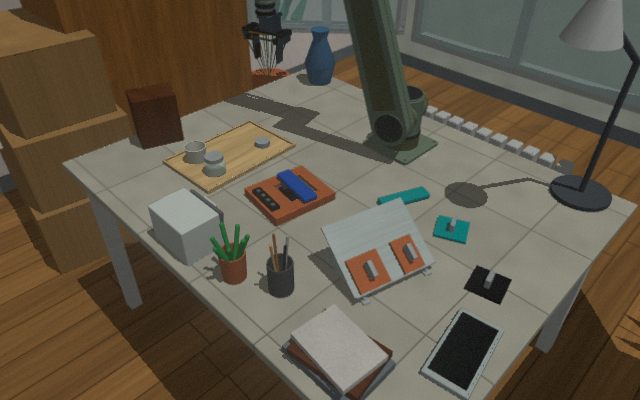

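View pics/top0.png

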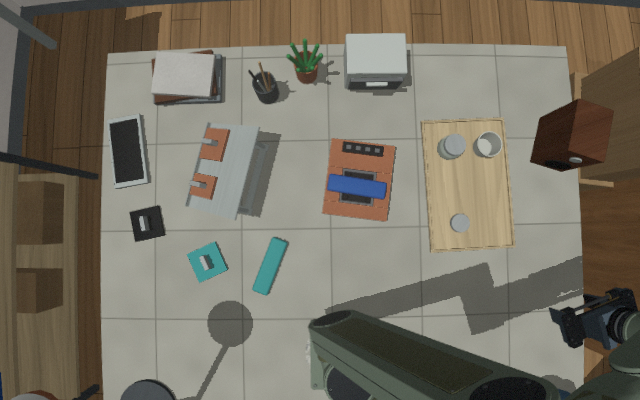

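The scene view shows terracotta covers on the stand at about (368,272) and (408,252), and the top view shows them at (214,143) and (202,187). The blue rest is at top (357,188) and the box at (360,180). The tray is at (468,185), with its empty half and the tin at (460,222).
Look-alikes:
- Cover on the stand: one of the two is oblong.
- Turquoise cover: top (207,262).
- Black cover: top (147,223).
- Turquoise rest: top (270,265).

I'll check the choice in one close crop.

```bash
cat > h.py <<'E'
import numpy as np,cv2
from scipy.spatial.transform import Rotation as R
def rot(q): return R.from_quat([q[1],q[2],q[3],q[0]]).as_matrix()
def rays(c,uv):
    p=cv2.undistortPoints(np.array(uv,float).reshape(-1,1,2),c["mtx"],np.array(c["dist"],float)).reshape(-1,2)
    d=np.c_[p[:,0],-p[:,1],-np.ones(len(p))]@rot(c["orientation"]).T
    return np.array(c["position"]),d
def onplane(c,uv,p0,n=(0,0,1)):
    o,d=rays(c,uv);n=np.array(n,float)
    return o+d*((np.array(p0)-o)@n/(d@n))[:,None]
def tri(cs,uvs):
    A=np.zeros((3,3));b=np.zeros(3)
    for c,uv in zip(cs,uvs):
        o,d=rays(c,[uv]);d=d[0]/np.linalg.norm(d[0]);M=np.eye(3)-np.outer(d,d);A+=M;b+=M@o
    return np.linalg.solve(A,b)
def proj(c,P):
    p=(np.atleast_2d(P)-c["position"])@rot(c["orientation"]);p=p*[1,-1,-1]
    return cv2.projectPoints(p.reshape(-1,1,3),np.zeros(3),np.zeros(3),c["mtx"],np.array(c["dist"],float))[0].reshape(-1,2)
def hsv(c): return cv2.cvtColor(c["pixels"],cv2.COLOR_RGB2HSV)
def blobs(m,amin=30):
    m=m.astype(np.uint8)
    cs,_=cv2.findContours(m,cv2.RETR_EXTERNAL,cv2.CHAIN_APPROX_NONE)
    return sorted([k for k in cs if cv2.contourArea(k)>amin],key=cv2.contourArea,reverse=True)
E
python3 - <<'E'
import pickle,cv2,numpy as np
from h import *
d=pickle.load(open("c0.pkl","rb"))
a=d["scene"]["pixels"][190:310,310:450,::-1]; b=d["top"]["pixels"][110:230,180:320,::-1]
e=d["top"]["pixels"][110:260,320:520,::-1]; f=d["scene"]["pixels"][110:230,150:350,::-1]
r=lambda x,w,h:cv2.resize(x,(w,h),interpolation=cv2.INTER_CUBIC)
cv2.imwrite("pics/crop0.png",np.vstack([np.hstack([r(a,400,300),r(b,400,300)]),np.hstack([r(e,400,300),r(f,400,300)])]))
for n in d:
    c=d[n];H=hsv(c)
    for nm,m in(("orange",((H[...,0]<13)&(H[...,1]>130)&(H[...,2]>90))),("blue",(H[...,0]>108)&(H[...,0]<125)&(H[...,1]>130)&(H[...,2]>60))):
        for k in blobs(m)[:6]:
            (x,y),s,an=cv2.minAreaRect(k);print(n,nm,cv2.contourArea(k),np.round([x,y,*s,an],1),cv2.boundingRect(k))
E
```

```text
scene orange 1871.5 [290.6 192.9  47.3  79.5  65.1] (245, 166, 90, 60)
scene orange 1107.0 [367.8 270.6  36.2  32.8  64.5] (346, 249, 45, 45)
scene orange 681.5 [407.  253.5  34.9  21.   63.4] (390, 235, 35, 39)
scene orange 104.5 [236.2 265.8  14.7  32.2   2.5] (229, 250, 16, 33)
scene orange 51.0 [279.  72.   6.  20.  90.] (269, 69, 21, 7)
scene orange 45.5 [259.   71.5   5.   16.   90. ] (251, 69, 17, 6)
scene blue 468.0 [297.3 184.8  42.4  13.4  45. ] (278, 170, 39, 33)
top blue 870.5 [356.6 186.1  57.2  16.8   9.5] (328, 174, 58, 25)
```

View pics/crop0.png

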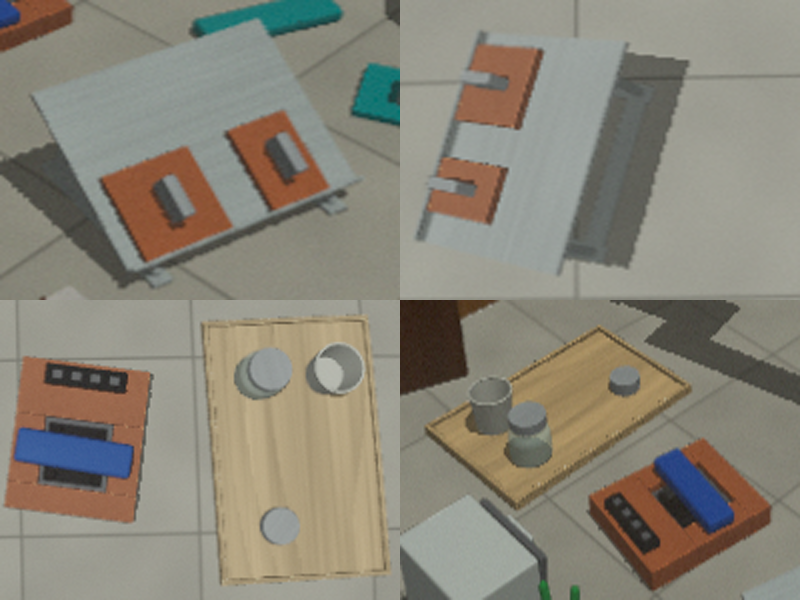

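The crop settles it: the square terracotta cover is the larger one, at scene (368,272) and top (214,143). The oblong is at scene (408,252) and top (202,187). Both bars run along the slope.

```bash
python3 - <<'E'
import pickle
from h import *
d=pickle.load(open("c0.pkl","rb"))
T,S=d["top"],d["scene"]
for c,p in((T,(214,150)),(T,(345,165)),(T,(350,210)),(S,(360,285)),(S,(260,195)),(T,(468,180)),(S,(200,165)),(T,(245,180))): print(p,hsv(c)[p[1],p[0]])
def rect(c,m,z,name,i=0):
    k=blobs(m)[i];P=onplane(c,k.reshape(-1,2),[0,0,z])[:,:2].astype(np.float32)
    r=cv2.minAreaRect(P);print(name,np.round(r[0],1),np.round(r[1],1),round(r[2],1),"corners",np.round(cv2.boxPoints(r)).tolist())
for n,c in d.items():
    H=hsv(c);h,s,v=[H[...,i].astype(int) for i in range(3)]
    rect(c,(h>108)&(h<125)&(s>130)&(v>50),50,n+" rest")
    o=((h<13)|(h>174))&(s>110)&(v>60)
    for i,k in enumerate(blobs(o,60)[:6]):
        print(n,"orange",i,cv2.contourArea(k),cv2.boundingRect(k))
    w=(h>10)&(h<24)&(s>50)&(s<140)&(v>110)
    w[:, :150]=0
    for k in blobs(w,1000)[:3]: print(n,'wood',cv2.contourArea(k),cv2.boundingRect(k))
E
```

```text
(214, 150) [ 10 124 146]
(345, 165) [ 10 125 155]
(350, 210) [ 11 127 153]
(360, 285) [ 10 166 138]
(260, 195) [26 40 45]
(468, 180) [ 20  72 176]
(200, 165) [ 18 107 155]
(245, 180) [ 60  11 114]
scene rest [498.5 -29.8] [178.1  50. ] 78.2 corners [[456.0, -112.0], [505.0, -122.0], [541.0, 52.0], [492.0, 63.0]]
scene orange 0 2128.5 (245, 165, 90, 61)
scene orange 1 1138.0 (346, 249, 45, 45)
scene orange 2 705.5 (390, 235, 35, 39)
scene orange 3 509.5 (219, 250, 28, 34)
scene orange 4 482.0 (127, 82, 48, 20)
scene orange 5 346.5 (251, 69, 40, 20)
scene wood 3561.0 (162, 120, 134, 74)
top rest [490.5 -40.4] [164.9  48.6] 79.5 corners [[452.0, -117.0], [499.0, -126.0], [529.0, 36.0], [482.0, 45.0]]
top orange 0 2854.0 (323, 139, 72, 82)
top orange 1 1893.0 (568, 99, 46, 63)
top orange 2 519.0 (200, 128, 30, 33)
top orange 3 335.5 (190, 173, 27, 26)
top orange 4 78.5 (29, 390, 29, 10)
top orange 5 61.5 (297, 65, 21, 17)
top wood 10863.0 (421, 117, 94, 136)
top wood 8008.0 (470, 0, 170, 100)
top wood 4277.0 (291, 0, 122, 45)
```

```bash
cat >> h.py <<'E'
def quad(k):
    h=cv2.convexHull(k); 
    q=cv2.approxPolyN(h,4,ensure_convex=True) if hasattr(cv2,"approxPolyN") else h
    q=q.reshape(-1,2).astype(float)
    # refine: line fit to hull-near contour points of every side
    P=k.reshape(-1,2).astype(float);L=[]
    for i in range(4):
        a,b=q[i],q[(i+1)%4];u=(b-a)/np.linalg.norm(b-a);n=np.array([-u[1],u[0]])
        t=(P-a)@u/np.linalg.norm(b-a);e=abs((P-a)@n)
        s=P[(t>.1)&(t<.9)&(e<2.0)]
        vx,vy,x,y=cv2.fitLine(s.astype(np.float32),cv2.DIST_HUBER,0,.01,.01).ravel();L.append((np.array([x,y]),np.array([vx,vy])))
    out=[]
    for i in range(4):
        (p,u),(r,w)=L[i-1],L[i];t=np.linalg.solve(np.c_[u,-w],r-p)[0];out.append(p+u*t)
    return np.array(out)
def orange(c):
    h,s,v=[hsv(c)[...,i].astype(int) for i in range(3)]
    return ((h<14)|(h>174))&(s>105)&(v>60)
E
python3 - <<'E'
import pickle
from h import *
d=pickle.load(open("c0.pkl","rb"))
T,S=d["top"],d["scene"]
def pick(c,box):
    m=orange(c)
    return [k for k in blobs(m,60) if abs(np.array(cv2.boundingRect(k)[:2])-box).max()<6][0]
r=lambda x:np.round(x,1).tolist()
q=quad(pick(T,(323,139)));print("box px",r(q));W=onplane(T,q,[0,0,30]);print(r(W[:,:2]));print(r(W[:,:2].mean(0)),r(np.linalg.norm(W-np.roll(W,-1,0),axis=1)))
for nm,bt,bs in(("sq",(200,128),(346,249)),("ob",(190,173),(390,235))):
    qt=quad(pick(T,bt));qs=quad(pick(S,bs));print(nm,"top",r(qt),"scene",r(qs))
    best=None
    for f in(0,1):
      for s in range(4):
        q2=np.roll(qs[::-1] if f else qs,s,0)
        P=np.array([tri((T,S),(a,b)) for a,b in zip(qt,q2)])
        e=abs(proj(T,P)-qt).max()
        if best is None or e<best[0]:best=(e,P)
    e,P=best;print("err",e,r(P),"side",r(np.linalg.norm(P-np.roll(P,-1,0),axis=1)),"c",r(P.mean(0)))
    n=np.cross(P[2]-P[0],P[3]-P[1]);n/=np.linalg.norm(n);n*=np.sign(n[2]);print("n",n,"tilt",np.degrees(np.arccos(n[2])),"az",np.degrees(np.arctan2(n[1],n[0])))
H=hsv(T);h,s,v=[H[...,i].astype(int) for i in range(3)]
w=((h>10)&(h<26)&(s>40)&(s<140)&(v>90)).astype(np.uint8);w[:,:415]=0;w[:,525:]=0;w[:105]=0
k=blobs(w,1000)[0];q=quad(k);W=onplane(T,q,[0,0,14]);print("tray",r(W[:,:2]),r(np.linalg.norm(W-np.roll(W,-1,0),axis=1)),r(W[:,:2].mean(0)))
print("tin",r(onplane(T,[(460,222.5)],[0,0,28])))
E
```

```text
box px [[394.0, 146.5], [385.5, 220.10000610351562], [323.1000061035156, 211.89999389648438], [331.8999938964844, 138.39999389648438]]
[[608.4, -156.3], [391.4, -124.1], [418.5, 57.6], [636.0, 27.3]]
[513.6, -48.9] [219.4, 183.7, 219.6, 185.7]
sq top [[229.0, 130.1999969482422], [220.8000030517578, 160.5], [199.60000610351562, 156.6999969482422], [207.3000030517578, 128.3000030517578]] scene [[390.3999938964844, 280.0], [360.79998779296875, 293.6000061035156], [345.20001220703125, 261.20001220703125], [374.3999938964844, 248.6999969482422]]
err 0.5093693723471233 [[656.3, 322.8, 75.3], [568.5, 346.2, 76.3], [589.7, 422.6, 31.8], [676.8, 399.3, 30.6]] side [90.8, 90.9, 90.1, 90.9] c [622.8, 372.7, 53.5]
n [0.13651527 0.47090924 0.87155497] tilt 29.36015667561789 az 73.83327440656424
ob top [[216.6999969482422, 177.60000610351562], [210.89999389648438, 198.10000610351562], [190.0, 192.60000610351562], [195.39999389648438, 173.10000610351562]] scene [[424.20001220703125, 264.20001220703125], [405.0, 273.29998779296875], [389.0, 242.3000030517578], [408.20001220703125, 234.5]]
err 0.4183988063274455 [[520.3, 357.7, 75.3], [461.3, 375.0, 76.9], [482.3, 451.0, 32.9], [541.6, 434.7, 29.7]] side [61.5, 90.2, 61.6, 91.9] c [501.4, 404.6, 53.7]
n [0.1665927  0.46359175 0.87024684] tilt 29.512663740717706 az 70.2339897251693
tray [[302.8, -519.2], [294.1, -258.8], [691.3, -244.2], [700.0, -505.4]] [260.6, 397.4, 261.4, 397.4] [497.0, -381.9]
tin [[379.6, -345.9, 28.0]]
```

{"api": "jog_arm", "payload": {
  "plan": [
    {"dp":[0,0,0],"spin":-0.125},
    {"dp":[0,0,0],"spin":-0.125},
    {"dp":[0,0,0],"spin":-0.125},
    {"dp":[0,0,0],"spin":-0.125},
    {"dp":[0,0,0],"spin":-0.125},
    {"dp":[0,0,0],"spin":-0.125},
    {"dp":[0,0,0],"spin":-0.125},
    {"dp":[0,0,0],"spin":-0.125}
  ],
  "gripper": 85
}}

```text
t: 0.77
position: [165.9, -550.3, 238.4]
tool_rot: [-0.001, 0.796, 0.605, 0.0]
ft_force: [0.3, -0.1, -0.2]
finger_gap: 0.848
grasp_force: 0.0
```

{"api": "jog_arm", "payload": {
  "plan": [
    {"dp":[0.0356,0.0125,0],"spin":-0.012},
    {"dp":[0.0356,0.0125,0],"spin":-0.012},
    {"dp":[0.0356,0.0125,0],"spin":-0.012},
    {"dp":[0.0356,0.0125,0],"spin":-0.012},
    {"dp":[0.0356,0.0125,0],"spin":-0.012},
    {"dp":[0.0356,0.0125,0],"spin":-0.012},
    {"dp":[0.0356,0.0125,0],"spin":-0.012},
    {"dp":[0.0356,0.0125,0],"spin":-0.012}
  ]
}}

```text
t: 1.43
position: [330.1, -295.3, 238.7]
tool_rot: [-0.0, 0.768, 0.64, 0.0]
ft_force: [0.4, -0.8, -0.2]
finger_gap: 0.848
grasp_force: 0.0
```

```bash
cat >> h.py <<'E'
def go(x,y,z,ytool=None,n=8):
    """remaining shift in tool axes (mm) and spin to reach TCP x,y,z and tool-y azimuth (deg)"""
    from cell import sense
    s=sense();M=rot(s["tool_rot"]);az=np.degrees(np.arctan2(M[1,1],M[0,1]))
    e=M.T@(np.array([x,y,z])-s["position"])
    print("t",round(s["t"],2),"pos",np.round(s["position"],1),"y az",round(az,1),"down",np.round(M[:,2],3),"q",np.round(s["q"],2))
    print("tool shift",np.round(e,1),"per row",np.round(e/n,1),"gap",round(s["finger_gap"]*91,1),"grip",round(float(s["grasp_force"]),1),"F",np.round(s["ft_force"],1))
    if ytool is not None:
        dz=(az-ytool+90)%180-90;print("spin",round(np.radians(dz),3))
E
python3 -c "
from h import *
go(490.5,-40.4,150,-10.5)"
```

```text
t 1.43 pos [ 330.1 -295.3  238.7] y az -10.4 down [-0.  0. -1.] q [-0.76  0.11  1.84  0.    1.19 -0.57]
tool shift [279.7 111.6  88.7] per row [35.  14.  11.1] gap 77.2 grip 0.0 F [ 0.4 -0.8 -0.2]
spin 0.001
```

{"api": "jog_arm", "payload": {
  "plan": [
    {"dp":[0.035,0.014,0.011],"spin":0},
    {"dp":[0.035,0.014,0.011],"spin":0},
    {"dp":[0.035,0.014,0.011],"spin":0},
    {"dp":[0.035,0.014,0.011],"spin":0},
    {"dp":[0.035,0.014,0.011],"spin":0},
    {"dp":[0.035,0.014,0.011],"spin":0},
    {"dp":[0.035,0.014,0.011],"spin":0},
    {"dp":[0.035,0.014,0.011],"spin":0}
  ]
}}

```text
t: 2.1
position: [491.0, -40.2, 150.2]
tool_rot: [-0.0, 0.768, 0.64, -0.0]
ft_force: [0.4, -0.1, 1.0]
finger_gap: 0.847
grasp_force: 0.0
```

```bash
python3 -c "
from h import *
go(490.5,-40.4,59,-10.5)"
```

```text
t 2.1 pos [491.  -40.2 150.2] y az -10.4 down [-0. -0. -1.] q [-0.1   0.27  1.88 -0.    0.99  0.08]
tool shift [-0.3 -0.4 91.2] per row [-0.  -0.1 11.4] gap 77.1 grip 0.0 F [ 0.4 -0.1  1. ]
spin 0.002
```

{"api": "jog_arm", "payload": {
  "plan": [
    {"dp":[0,0,0.015],"spin":0},
    {"dp":[0,0,0.015],"spin":0},
    {"dp":[0,0,0.015],"spin":0},
    {"dp":[0,0,0.015],"spin":0},
    {"dp":[0,0,0.012],"spin":0},
    {"dp":[0,0,0.01],"spin":0},
    {"dp":[0,0,0.006],"spin":0},
    {"dp":[0,0,0.003],"spin":0}
  ]
}}

```text
t: 2.77
position: [489.9, -42.0, 58.9]
tool_rot: [-0.001, 0.768, 0.64, -0.001]
ft_force: [0.4, 0.7, 0.0]
finger_gap: 0.848
grasp_force: 0.0
```

{"api": "jog_arm", "payload": {
  "plan": [
    {"dp":[0,0,0],"spin":0},
    {"dp":[0,0,0],"spin":0},
    {"dp":[0,0,0],"spin":0},
    {"dp":[0,0,0],"spin":0},
    {"dp":[0,0,0],"spin":0},
    {"dp":[0,0,0],"spin":0},
    {"dp":[0,0,0],"spin":0},
    {"dp":[0,0,0],"spin":0}
  ],
  "gripper": 20,
  "force": 30
}}

```text
t: 3.43
position: [491.2, -42.1, 60.6]
tool_rot: [0.001, 0.768, 0.64, 0.001]
ft_force: [-0.3, -0.7, 5.1]
finger_gap: 0.55
grasp_force: 30.0
```

{"api": "jog_arm", "payload": {
  "plan": [
    {"dp":[0,0,-0.002],"spin":0},
    {"dp":[0,0,-0.004],"spin":0},
    {"dp":[0,0,-0.006],"spin":0},
    {"dp":[0,0,-0.008],"spin":0},
    {"dp":[0,0,-0.015],"spin":0},
    {"dp":[0,0,-0.025],"spin":0},
    {"dp":[0,0,-0.02],"spin":0},
    {"dp":[0,0,0],"spin":0}
  ]
}}

```text
t: 4.1
position: [493.1, -42.3, 144.1]
tool_rot: [0.003, 0.768, 0.64, 0.003]
ft_force: [1.0, 0.0, -1.3]
finger_gap: 0.548
grasp_force: 30.0
```

```bash
python3 - <<'E'
from h import *
from cell import cams
import pickle
go(469,-383,150,2.1,12)
d={n:cams.read_camera(n) for n in("scene","top")};pickle.dump(d,open("c1.pkl","wb"))
cv2.imwrite("pics/lift.png",np.hstack([cv2.resize(d["top"]["pixels"][110:260,300:500],(400,300)),cv2.resize(d["scene"]["pixels"][90:240,200:400],(400,300))])[:,:,::-1])
E
```

```text
t 4.1 pos [493.1 -42.3 144.1] y az -10.4 down [ 0.009 -0.001 -1.   ] q [-0.11  0.28  1.89 -0.    0.97  0.07]
tool shift [-339.4   38.    -5.8] per row [-28.3   3.2  -0.5] gap 49.9 grip 30.0 F [ 1.   0.  -1.3]
spin -0.219
```

View pics/lift.png

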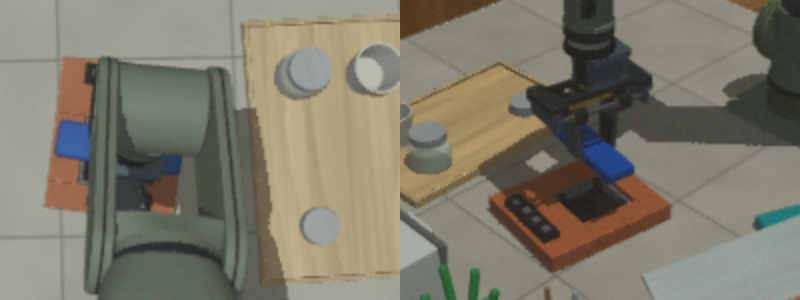

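The picture shows the blue rest held level above the open box, at top (365,180) and scene (350,165). It is clear of everything.

{"api": "jog_arm", "payload": {
  "plan": [
    {"dp":[-0.015,0.002,0],"spin":-0.027},
    {"dp":[-0.03,0.003,0],"spin":-0.027},
    {"dp":[-0.032,0.003,0],"spin":-0.027},
    {"dp":[-0.032,0.002,0],"spin":-0.027},
    {"dp":[-0.032,0.001,0],"spin":-0.027},
    {"dp":[-0.032,0,0],"spin":-0.027},
    {"dp":[-0.032,0,0],"spin":-0.027},
    {"dp":[-0.032,0,0],"spin":-0.03}
  ]
}}

```text
t: 4.87
position: [481.0, -280.2, 138.1]
tool_rot: [-0.002, 0.693, 0.72, -0.0]
ft_force: [0.8, 0.8, -1.7]
finger_gap: 0.545
grasp_force: 30.0
```

```bash
python3 -c "
from h import *
go(469,-383,75,2.1)"
```

```text
t 4.87 pos [ 481.  -280.2  138.1] y az 2.2 down [-0.003  0.002 -1.   ] q [-0.55  0.38  1.75 -0.    1.02 -0.59]
tool shift [-102.4  -15.7   62.9] per row [-12.8  -2.    7.9] gap 49.6 grip 30.0 F [ 0.8  0.8 -1.7]
spin 0.002
```

{"api": "jog_arm", "payload": {
  "plan": [
    {"dp":[-0.025,-0.004,0],"spin":0},
    {"dp":[-0.025,-0.004,0],"spin":0},
    {"dp":[-0.025,-0.004,0.004],"spin":0},
    {"dp":[-0.019,-0.003,0.012],"spin":0},
    {"dp":[-0.008,-0.001,0.016],"spin":0},
    {"dp":[0,0,0.016],"spin":0},
    {"dp":[0,0,0.015],"spin":0},
    {"dp":[0,0,0],"spin":0}
  ]
}}

```text
t: 5.53
position: [467.4, -379.9, 71.9]
tool_rot: [-0.005, 0.694, 0.72, -0.0]
ft_force: [-0.6, 0.7, -2.0]
finger_gap: 0.547
grasp_force: 30.0
```

```bash
python3 -c "
from h import *
go(469,-383,38.6,2.1)"
```

```text
t 5.53 pos [ 467.4 -379.9   71.9] y az 2.1 down [-0.008  0.007 -1.   ] q [-0.7   0.51  1.71 -0.    0.93 -0.74]
tool shift [-3.4  1.8 33.3] per row [-0.4  0.2  4.2] gap 49.8 grip 30.0 F [-0.6  0.7 -2. ]
spin -0.0
```

{"api": "jog_arm", "payload": {
  "plan": [
    {"dp":[-0.002,0.001,0.008],"spin":0},
    {"dp":[-0.001,0.001,0.008],"spin":0},
    {"dp":[0,0,0.006],"spin":0},
    {"dp":[0,0,0.004],"spin":0},
    {"dp":[0,0,0.002],"spin":0},
    {"dp":[0,0,0.001],"spin":0},
    {"dp":[0,0,0.001],"spin":0},
    {"dp":[0,0,0.001],"spin":0}
  ]
}}

```text
t: 6.2
position: [472.7, -384.9, 46.4]
tool_rot: [0.001, 0.694, 0.72, -0.0]
ft_force: [-0.1, -0.1, -1.5]
finger_gap: 0.546
grasp_force: 30.0
```

```bash
python3 -c "
from h import *
go(469,-383,38.6,2.1)"
```

```text
t 6.2 pos [ 472.7 -384.9   46.4] y az 2.1 down [ 0.001 -0.001 -1.   ] q [-0.7   0.55  1.73 -0.    0.87 -0.74]
tool shift [ 2.1 -3.6  7.8] per row [ 0.3 -0.4  1. ] gap 49.7 grip 30.0 F [-0.1 -0.1 -1.5]
spin 0.0
```

{"api": "jog_arm", "payload": {
  "plan": [
    {"dp":[0,0,0.002],"spin":0},
    {"dp":[0,0,0.002],"spin":0},
    {"dp":[0,0,0.001],"spin":0},
    {"dp":[0,0,0.001],"spin":0},
    {"dp":[0,0,0.001],"spin":0},
    {"dp":[0,0,0],"spin":0},
    {"dp":[0,0,0],"spin":0},
    {"dp":[0,0,0],"spin":0}
  ]
}}

```text
t: 6.87
position: [472.4, -384.8, 39.0]
tool_rot: [0.0, 0.694, 0.72, -0.0]
ft_force: [-0.8, -0.1, -2.4]
finger_gap: 0.548
grasp_force: 30.0
```

```bash
python3 -c "
from h import *
go(469,-383,38.6,2.1)"
```

```text
t 6.87 pos [ 472.4 -384.8   39. ] y az 2.1 down [ 0. -0. -1.] q [-0.7   0.56  1.73 -0.    0.85 -0.74]
tool shift [ 2.  -3.4  0.4] per row [ 0.2 -0.4  0.1] gap 49.9 grip 30.0 F [-0.8 -0.1 -2.4]
spin 0.0
```

{"api": "jog_arm", "payload": {
  "plan": [
    {"dp":[0,0,0.0007],"spin":0},
    {"dp":[0,0,0.0007],"spin":0},
    {"dp":[0,0,0.0006],"spin":0},
    {"dp":[0,0,0],"spin":0},
    {"dp":[0,0,0],"spin":0},
    {"dp":[0,0,0],"spin":0},
    {"dp":[0,0,0],"spin":0},
    {"dp":[0,0,0],"spin":0}
  ]
}}

```text
t: 7.53
position: [472.5, -384.9, 38.6]
tool_rot: [0.001, 0.694, 0.72, 0.0]
ft_force: [-2.1, 2.2, 7.8]
finger_gap: 0.551
grasp_force: 30.0
```

{"api": "jog_arm", "payload": {
  "plan": [
    {"dp":[0,0,0],"spin":0},
    {"dp":[0,0,0],"spin":0},
    {"dp":[0,0,0],"spin":0},
    {"dp":[0,0,0],"spin":0},
    {"dp":[0,0,-0.01],"spin":0},
    {"dp":[0,0,-0.02],"spin":0},
    {"dp":[0,0,-0.03],"spin":0},
    {"dp":[0,0,-0.035],"spin":0}
  ],
  "gripper": 72
}}

```text
t: 8.2
position: [471.5, -384.0, 131.9]
tool_rot: [-0.002, 0.694, 0.72, -0.0]
ft_force: [0.7, 0.4, -0.2]
finger_gap: 0.722
grasp_force: 0.0
```

```bash
python3 -c "
from h import *
go(625.4,382.4,200,-15,24)"
```

```text
t 8.2 pos [ 471.5 -384.   131.9] y az 2.1 down [-0.003  0.002 -1.   ] q [-0.7   0.45  1.64 -0.    1.05 -0.74]
tool shift [760.4 181.9 -66.7] per row [31.7  7.6 -2.8] gap 65.7 grip 0.0 F [ 0.7  0.4 -0.2]
spin 0.299
```

{"api": "jog_arm", "payload": {
  "plan": [
    {"dp":[0.034,0.006,-0.0085],"spin":0.0375},
    {"dp":[0.034,0.006,-0.0085],"spin":0.0375},
    {"dp":[0.034,0.005,-0.0085],"spin":0.0375},
    {"dp":[0.034,0.004,-0.0085],"spin":0.0375},
    {"dp":[0.034,0.003,-0.0085],"spin":0.0375},
    {"dp":[0.034,0.001,-0.0085],"spin":0.0375},
    {"dp":[0.034,0,-0.0085],"spin":0.0375},
    {"dp":[0.034,-0.001,-0.0085],"spin":0.0375}
  ],
  "gripper": 40
}}

```text
t: 8.87
position: [521.9, -113.9, 201.1]
tool_rot: [0.0, 0.794, 0.607, 0.0]
ft_force: [-0.6, -0.2, -0.4]
finger_gap: 0.397
grasp_force: 0.0
```

{"api": "jog_arm", "payload": {
  "plan": [
    {"dp":[0.034,-0.002,0],"spin":0},
    {"dp":[0.034,-0.002,0],"spin":0},
    {"dp":[0.034,-0.002,0],"spin":0},
    {"dp":[0.034,-0.002,0],"spin":0},
    {"dp":[0.034,-0.002,0],"spin":0},
    {"dp":[0.034,-0.002,0],"spin":0},
    {"dp":[0.034,-0.002,0],"spin":0},
    {"dp":[0.034,-0.002,0],"spin":0}
  ]
}}

```text
t: 9.53
position: [577.2, 153.0, 200.7]
tool_rot: [0.0, 0.794, 0.608, 0.0]
ft_force: [0.2, -0.1, 0.2]
finger_gap: 0.401
grasp_force: 0.0
```

```bash
python3 - <<'E'
from h import *
from cell import cams
import pickle
go(625.4,382.4,200,-15)
d={n:cams.read_camera(n) for n in("scene","top")};pickle.dump(d,open("c2.pkl","wb"))
t=d["top"]["pixels"]
cv2.imwrite("pics/tray.png",cv2.resize(t[100:270,310:530],(660,510),interpolation=cv2.INTER_CUBIC)[:,:,::-1])
E
```

```text
t 9.53 pos [577.2 153.  200.7] y az -15.1 down [ 0.001 -0.    -1.   ] q [ 0.24  0.38  1.57 -0.    1.19  0.5 ]
tool shift [234.  -13.    0.7] per row [29.3 -1.6  0.1] gap 36.5 grip 0.0 F [ 0.2 -0.1  0.2]
spin -0.001
```

View pics/tray.png

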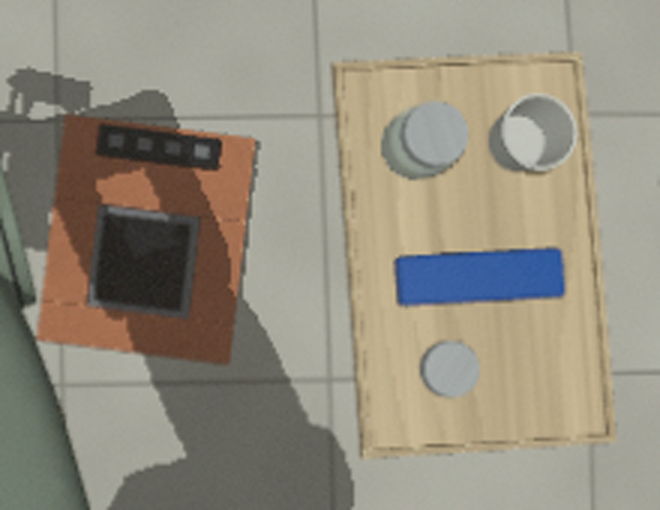

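The rest lies flat inside the rim, at crop (480,275), with the tin, jar and cup untouched. The opening is free, with its middle at crop (144,260).

{"api": "jog_arm", "payload": {
  "plan": [
    {"dp":[0.032,-0.002,0],"spin":0},
    {"dp":[0.032,-0.002,0],"spin":0},
    {"dp":[0.032,-0.002,0],"spin":0},
    {"dp":[0.032,-0.002,0],"spin":0},
    {"dp":[0.032,-0.002,0.005],"spin":0},
    {"dp":[0.032,-0.002,0.01],"spin":0},
    {"dp":[0.03,-0.001,0.015],"spin":0},
    {"dp":[0.012,0,0.015],"spin":0}
  ]
}}

```text
t: 10.3
position: [626.0, 383.7, 154.9]
tool_rot: [-0.0, 0.793, 0.609, 0.001]
ft_force: [-0.4, -0.3, -0.1]
finger_gap: 0.404
grasp_force: 0.0
```

```bash
python3 - <<'E'
from h import *
from cell import cams
import pickle
go(625.4,382.4,86,-15)
c=pickle.load(open("c2.pkl","rb"))["top"]
H=hsv(c);m=(~orange(c)).astype(np.uint8)
sub=np.zeros_like(m);sub[165:208,337:380]=m[165:208,337:380]
sub=cv2.bitwise_and(sub,(H[...,1]<100).astype(np.uint8))
k=blobs(sub,200)[0];print(cv2.contourArea(k),cv2.boundingRect(k))
try:
    q=quad(k);W=onplane(c,q,[0,0,30]);print(np.round(q,1).tolist(),np.round(W[:,:2],1).tolist(),W.mean(0),np.linalg.norm(W-np.roll(W,-1,0),axis=1))
except Exception as e: print(e)
q=np.array([(97,206),(198,217),(190,315),(90,303)])/3+[310,100]-.33
W=onplane(c,q,[0,0,30]);print("hand",W.mean(0))
d={"scene":cams.read_camera("scene")};pickle.dump(d,open("c3.pkl","wb"))
cv2.imwrite("pics/above.png",cv2.resize(d["scene"]["pixels"][140:310,290:470],(720,600)[0:2],interpolation=cv2.INTER_CUBIC)[:,:,::-1])
E
```

```text
t 10.3 pos [626.  383.7 154.9] y az -15.0 down [ 0.002  0.002 -1.   ] q [0.53 0.62 1.27 0.   1.25 0.79]
tool shift [-1.6 -0.4 68.9] per row [-0.2 -0.   8.6] gap 36.8 grip 0.0 F [-0.4 -0.3 -0.1]
spin 0.001
1139.5 (339, 168, 38, 39)
[[376.0, 172.1999969482422], [372.29998779296875, 205.6999969482422], [338.70001220703125, 201.39999389648438], [342.5, 167.6999969482422]] [[532.7, -100.3], [434.0, -86.7], [448.6, 11.3], [547.6, -1.8]] [490.72064067 -44.36240461  30.        ] [99.59881385 99.03966302 99.82948618 99.57622003]
hand [491.66429957 -45.03102519  30.        ]
```

View pics/above.png

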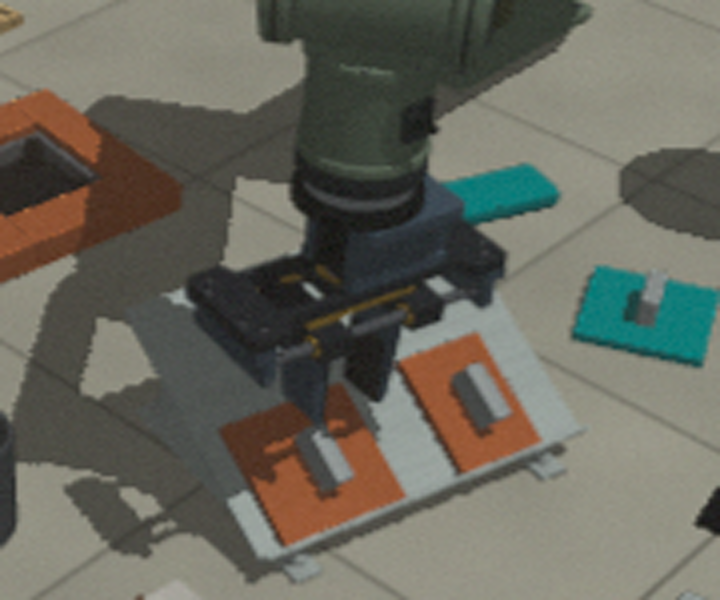

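The gripper straddles the square cover's bar at crop (325,455). The oblong's bar at (480,395) is well clear.

{"api": "jog_arm", "payload": {
  "plan": [
    {"dp":[-0.001,0,0.012],"spin":0},
    {"dp":[-0.0005,0,0.015],"spin":0},
    {"dp":[0,0,0.013],"spin":0},
    {"dp":[0,0,0.01],"spin":0},
    {"dp":[0,0,0.006],"spin":0},
    {"dp":[0,0,0.004],"spin":0},
    {"dp":[0,0,0],"spin":0},
    {"dp":[0,0,0],"spin":0}
  ]
}}

```text
t: 11.02
position: [625.4, 378.8, 95.5]
tool_rot: [0.0, 0.794, 0.608, 0.0]
ft_force: [0.1, 0.2, 0.5]
finger_gap: 0.398
grasp_force: 0.0
```

```bash
python3 -c "
from h import *
go(625.4,382.4,86,-15)"
```

```text
t 11.02 pos [625.4 378.8  95.5] y az -15.1 down [ 0.001  0.    -1.   ] q [ 0.53  0.66  1.35 -0.    1.13  0.79]
tool shift [ 3.4 -0.9  9.5] per row [ 0.4 -0.1  1.2] gap 36.2 grip 0.0 F [0.1 0.2 0.5]
spin -0.002
```

{"api": "jog_arm", "payload": {
  "plan": [
    {"dp":[0.002,0,0.002],"spin":0},
    {"dp":[0.001,0,0.002],"spin":0},
    {"dp":[0.0005,-0.001,0.002],"spin":0},
    {"dp":[0,0,0.001],"spin":0},
    {"dp":[0,0,0.001],"spin":0},
    {"dp":[0,0,0.0005],"spin":0},
    {"dp":[0,0,0],"spin":0},
    {"dp":[0,0,0],"spin":0}
  ]
}}

```text
t: 11.68
position: [625.3, 383.3, 87.9]
tool_rot: [0.0, 0.794, 0.608, 0.001]
ft_force: [-1.0, -0.0, 5.5]
finger_gap: 0.399
grasp_force: 2.3
```

{"api": "jog_arm", "payload": {
  "plan": [
    {"dp":[0,0,0],"spin":0},
    {"dp":[0,0,0],"spin":0},
    {"dp":[0,0,0],"spin":0},
    {"dp":[0,0,0],"spin":0},
    {"dp":[0,0,0],"spin":0},
    {"dp":[0,0,0],"spin":0},
    {"dp":[0,0,0],"spin":0},
    {"dp":[0,0,0],"spin":0}
  ],
  "gripper": 0,
  "force": 12
}}

```text
t: 12.35
position: [626.2, 383.6, 87.5]
tool_rot: [0.0, 0.794, 0.609, 0.002]
ft_force: [1.3, 2.2, 5.8]
finger_gap: 0.152
grasp_force: 15.9
```

```bash
python3 -c "
from h import *
go(625.4,382.4,86,-15)"
```

```text
t 12.35 pos [626.2 383.6  87.5] y az -15.0 down [ 0.003  0.002 -1.   ] q [ 0.53  0.67  1.35 -0.    1.11  0.8 ]
tool shift [-1.4 -0.5  1.5] per row [-0.2 -0.1  0.2] gap 13.8 grip 15.9 F [1.3 2.2 5.8]
spin -0.001
```

{"api": "jog_arm", "payload": {
  "plan": [
    {"dp":[0,0,-0.002],"spin":0},
    {"dp":[0,0,-0.004],"spin":0},
    {"dp":[0,0,-0.008],"spin":0},
    {"dp":[0,0,-0.015],"spin":0},
    {"dp":[0,0,-0.025],"spin":0},
    {"dp":[0,0,-0.03],"spin":0},
    {"dp":[0,0,-0.02],"spin":0},
    {"dp":[0,0,-0.006],"spin":0}
  ]
}}

```text
t: 13.02
position: [626.0, 383.1, 200.7]
tool_rot: [0.001, 0.794, 0.608, 0.003]
ft_force: [-0.6, -0.1, 0.1]
finger_gap: 0.158
grasp_force: 15.8
```

```bash
python3 - <<'E'
from h import *
from cell import cams
import pickle
go(491,-45,200,-8.2,16)
d={"scene":cams.read_camera("scene")};pickle.dump(d,open("c4.pkl","wb"))
cv2.imwrite("pics/held.png",cv2.resize(d["scene"]["pixels"][120:290,290:470],(720,600),interpolation=cv2.INTER_CUBIC)[:,:,::-1])
E
```

```text
t 13.02 pos [626.  383.1 200.7] y az -15.1 down [ 0.005  0.002 -1.   ] q [ 0.53  0.6   1.2  -0.    1.34  0.8 ]
tool shift [-448.5  -19.    -1. ] per row [-28.   -1.2  -0.1] gap 14.4 grip 15.8 F [-0.6 -0.1  0.1]
spin -0.12
```

View pics/held.png

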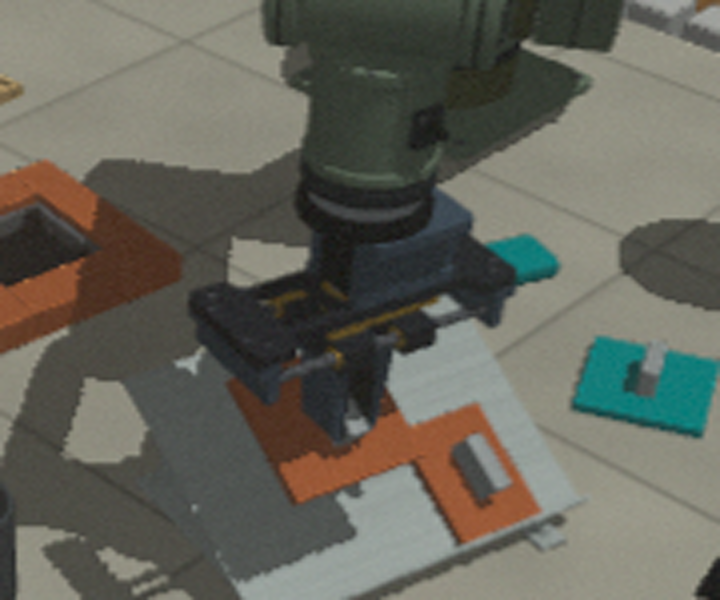

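The square cover is held by its bar and clear of the stand at crop (320,430), still tilted. The oblong has not moved. Carrying it to the box next.

{"api": "jog_arm", "payload": {
  "plan": [
    {"dp":[-0.014,0,0],"spin":-0.015},
    {"dp":[-0.024,0,0],"spin":-0.015},
    {"dp":[-0.03,0,0],"spin":-0.015},
    {"dp":[-0.031,-0.001,0],"spin":-0.015},
    {"dp":[-0.031,-0.002,0],"spin":-0.015},
    {"dp":[-0.031,-0.003,0],"spin":-0.015},
    {"dp":[-0.031,-0.004,0],"spin":-0.015},
    {"dp":[-0.031,-0.004,0],"spin":-0.015}
  ]
}}

```text
t: 13.73
position: [563.7, 165.2, 194.2]
tool_rot: [-0.001, 0.756, 0.655, -0.002]
ft_force: [0.5, -0.3, -1.5]
finger_gap: 0.151
grasp_force: 15.8
```

```bash
python3 -c "
from h import *
go(491,-45,180,-8.2)"
```

```text
t 13.73 pos [563.7 165.2 194.2] y az -8.1 down [-0.005 -0.002 -1.   ] q [ 0.27  0.37  1.6  -0.    1.17  0.41]
tool shift [-218.4  -42.1   14.9] per row [-27.3  -5.3   1.9] gap 13.7 grip 15.8 F [ 0.5 -0.3 -1.5]
spin 0.001
```

{"api": "jog_arm", "payload": {
  "plan": [
    {"dp":[-0.031,-0.006,0.004],"spin":0},
    {"dp":[-0.031,-0.006,0.005],"spin":0},
    {"dp":[-0.031,-0.006,0.005],"spin":0},
    {"dp":[-0.031,-0.006,0.005],"spin":0},
    {"dp":[-0.031,-0.006,0.005],"spin":0},
    {"dp":[-0.029,-0.006,0.005],"spin":0},
    {"dp":[-0.02,-0.004,0.004],"spin":0},
    {"dp":[-0.009,-0.001,0.001],"spin":0}
  ]
}}

```text
t: 14.4
position: [491.5, -39.9, 160.2]
tool_rot: [-0.002, 0.757, 0.654, -0.003]
ft_force: [0.3, 0.4, -2.0]
finger_gap: 0.155
grasp_force: 15.8
```

```bash
python3 - <<'E'
from h import *
from cell import cams
import pickle
go(491,-45,110,-8.2)
d={n:cams.read_camera(n) for n in("scene","top")};pickle.dump(d,open("c5.pkl","wb"))
cv2.imwrite("pics/over.png",np.hstack([cv2.resize(d["top"]["pixels"][110:260,280:480],(400,300),interpolation=cv2.INTER_CUBIC),cv2.resize(d["scene"]["pixels"][115:235,210:370],(400,300),interpolation=cv2.INTER_CUBIC)])[:,:,::-1])
E
```

```text
t 14.4 pos [491.5 -39.9 160.2] y az -8.3 down [-0.006 -0.    -1.   ] q [-0.1   0.26  1.86 -0.    1.02  0.04]
tool shift [-5.   0.5 50.2] per row [-0.6  0.1  6.3] gap 14.1 grip 15.8 F [ 0.3  0.4 -2. ]
spin -0.002
```

View pics/over.png

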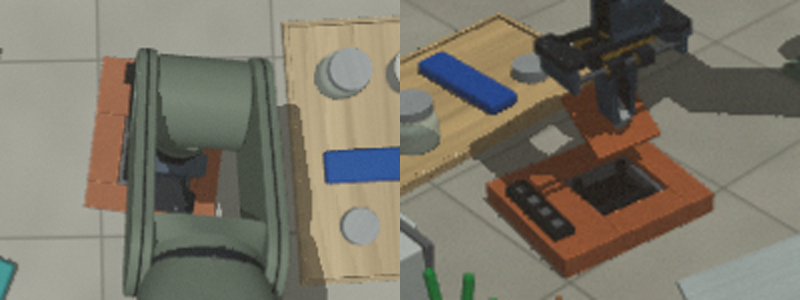

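The cover is over the box at scene crop (615,115), still tilted about 32° in the grip. I'll level it first by pressing its low edge onto the free work surface beside the box, then grip it squarely again.

{"api": "jog_arm", "payload": {
  "plan": [
    {"dp":[0.015,0,0],"spin":0},
    {"dp":[0.03,0,0],"spin":0},
    {"dp":[0.034,0,0.005],"spin":0},
    {"dp":[0.034,0,0.015],"spin":0},
    {"dp":[0.034,0,0.02],"spin":0},
    {"dp":[0.025,0,0.02],"spin":0},
    {"dp":[0.008,0,0.015],"spin":0},
    {"dp":[0,0,0.007],"spin":0}
  ],
  "force": 10
}}

```text
t: 15.17
position: [519.5, 143.6, 78.0]
tool_rot: [-0.001, 0.754, 0.656, -0.001]
ft_force: [-1.2, -0.4, -1.1]
finger_gap: 0.15
grasp_force: 13.8
```

{"api": "jog_arm", "payload": {
  "plan": [
    {"dp":[0,0,0.003],"spin":0},
    {"dp":[0,0,0.002],"spin":0},
    {"dp":[0,0,0.002],"spin":0},
    {"dp":[0,0,0.002],"spin":0},
    {"dp":[0,0,0.002],"spin":0},
    {"dp":[0,0,0.001],"spin":0},
    {"dp":[0,0,0],"spin":0},
    {"dp":[0,0,0],"spin":0}
  ]
}}

```text
t: 15.83
position: [520.6, 140.0, 68.6]
tool_rot: [0.0, 0.756, 0.655, 0.0]
ft_force: [-0.3, -0.1, -1.2]
finger_gap: 0.151
grasp_force: 13.8
```

{"api": "jog_arm", "payload": {
  "plan": [
    {"dp":[0,0,0.001],"spin":0},
    {"dp":[0,0,0.001],"spin":0},
    {"dp":[0,0,0.001],"spin":0},
    {"dp":[0,0,0.001],"spin":0},
    {"dp":[0,0,0.001],"spin":0},
    {"dp":[0,0,0.001],"spin":0},
    {"dp":[0,0,0.001],"spin":0},
    {"dp":[0,0,0.001],"spin":0}
  ],
  "force": 7
}}

```text
t: 16.5
position: [520.4, 139.6, 61.1]
tool_rot: [0.001, 0.756, 0.655, -0.001]
ft_force: [-2.4, -4.7, 8.2]
finger_gap: 0.154
grasp_force: 8.8
```

{"api": "jog_arm", "payload": {
  "plan": [
    {"dp":[0,0,0.001],"spin":0},
    {"dp":[0,0,0.001],"spin":0},
    {"dp":[0,0,0.001],"spin":0},
    {"dp":[0,0,0.001],"spin":0},
    {"dp":[0,0,0.001],"spin":0},
    {"dp":[0,0,0.001],"spin":0},
    {"dp":[0,0,0],"spin":0},
    {"dp":[0,0,0],"spin":0}
  ]
}}

```text
t: 17.17
position: [521.0, 140.0, 55.0]
tool_rot: [0.001, 0.756, 0.655, 0.0]
ft_force: [-0.5, -4.3, 5.6]
finger_gap: 0.154
grasp_force: 7.0
```

{"api": "jog_arm", "payload": {
  "plan": [
    {"dp":[0,0,0.001],"spin":0},
    {"dp":[0,0,0.001],"spin":0},
    {"dp":[0,0,0.001],"spin":0},
    {"dp":[0,0,0.001],"spin":0},
    {"dp":[0,0,0.001],"spin":0},
    {"dp":[0,0,0],"spin":0},
    {"dp":[0,0,0],"spin":0},
    {"dp":[0,0,0],"spin":0}
  ],
  "force": 5
}}

```text
t: 17.83
position: [520.2, 140.5, 49.0]
tool_rot: [-0.0, 0.756, 0.655, -0.0]
ft_force: [0.0, -0.8, -2.0]
finger_gap: 0.155
grasp_force: 5.0
```

```bash
python3 - <<'E'
from h import *
from cell import cams
import pickle
go(520,140,47,-8.2)
d={n:cams.read_camera(n) for n in("scene","top")};pickle.dump(d,open("c6.pkl","wb"))
cv2.imwrite("pics/lev.png",np.hstack([cv2.resize(d["top"]["pixels"][110:230,230:390],(400,300),interpolation=cv2.INTER_CUBIC),cv2.resize(d["scene"]["pixels"][115:235,260:420],(400,300),interpolation=cv2.INTER_CUBIC)])[:,:,::-1])
E
```

```text
t 17.83 pos [520.2 140.5  49. ] y az -8.2 down [-0.001  0.    -1.   ] q [0.24 0.46 1.9  0.   0.79 0.39]
tool shift [-0.5 -0.1  2. ] per row [-0.1 -0.   0.2] gap 14.1 grip 5.0 F [ 0.  -0.8 -2. ]
spin -0.0
```

View pics/lev.png

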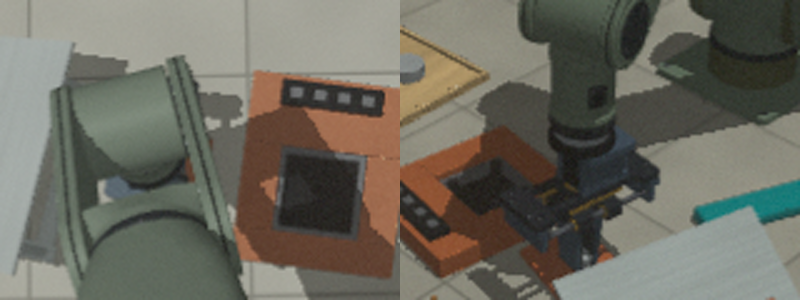

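The cover at scene crop (560,270) now looks near level. The force reads -2 N, so it is hanging in the light grip. I'll set it down flat and regrip.

{"api": "jog_arm", "payload": {
  "plan": [
    {"dp":[0,0,0.0007],"spin":0},
    {"dp":[0,0,0.0007],"spin":0},
    {"dp":[0,0,0.0007],"spin":0},
    {"dp":[0,0,0.0007],"spin":0},
    {"dp":[0,0,0.0007],"spin":0},
    {"dp":[0,0,0.0005],"spin":0},
    {"dp":[0,0,0],"spin":0},
    {"dp":[0,0,0],"spin":0}
  ]
}}

```text
t: 18.6
position: [520.6, 140.3, 45.4]
tool_rot: [0.0, 0.756, 0.655, 0.0]
ft_force: [-0.4, -0.8, -0.5]
finger_gap: 0.153
grasp_force: 5.0
```

{"api": "jog_arm", "payload": {
  "plan": [
    {"dp":[0,0,0.0005],"spin":0},
    {"dp":[0,0,0.0005],"spin":0},
    {"dp":[0,0,0.0005],"spin":0},
    {"dp":[0,0,0.0005],"spin":0},
    {"dp":[0,0,0.0005],"spin":0},
    {"dp":[0,0,0.0005],"spin":0},
    {"dp":[0,0,0],"spin":0},
    {"dp":[0,0,0],"spin":0}
  ]
}}

```text
t: 19.27
position: [520.5, 140.4, 42.3]
tool_rot: [-0.0, 0.756, 0.655, -0.0]
ft_force: [0.6, -0.3, -0.7]
finger_gap: 0.156
grasp_force: 5.0
```

{"api": "jog_arm", "payload": {
  "plan": [
    {"dp":[0,0,0],"spin":0},
    {"dp":[0,0,0],"spin":0},
    {"dp":[0,0,0],"spin":0},
    {"dp":[0,0,0],"spin":0},
    {"dp":[0,0,-0.015],"spin":0},
    {"dp":[0,0,-0.03],"spin":0},
    {"dp":[0,0,-0.02],"spin":0},
    {"dp":[0,0,0],"spin":0}
  ],
  "gripper": 35
}}

```text
t: 19.93
position: [523.3, 141.0, 111.5]
tool_rot: [0.002, 0.756, 0.655, 0.004]
ft_force: [0.4, 0.4, 0.2]
finger_gap: 0.352
grasp_force: 0.0
```

```bash
python3 - <<'E'
from h import *
from cell import cams
import pickle
go(520,140,40,-8.2)
d={n:cams.read_camera(n) for n in("scene","top")};pickle.dump(d,open("c7.pkl","wb"))
cv2.imwrite("pics/flat.png",np.hstack([cv2.resize(d["top"]["pixels"][110:230,230:390],(400,300),interpolation=cv2.INTER_CUBIC),cv2.resize(d["scene"]["pixels"][155:275,260:420],(400,300),interpolation=cv2.INTER_CUBIC)])[:,:,::-1])
for k in blobs(orange(d["scene"]),60)[:5]: print(cv2.boundingRect(k),cv2.contourArea(k),onplane(d["scene"],[k.reshape(-1,2).mean(0)],[0,0,10]).round(0))
E
```

```text
t 19.93 pos [523.3 141.  111.5] y az -8.2 down [ 0.008  0.002 -1.   ] q [0.24 0.38 1.83 0.   0.93 0.39]
tool shift [-1.7 -3.6 71.5] per row [-0.2 -0.5  8.9] gap 32.1 grip 0.0 F [0.4 0.4 0.2]
spin 0.0
(245, 165, 77, 61) 1932.0 [[520. -59.  10.]]
(390, 235, 35, 39) 705.0 [[463. 382.  10.]]
(125, 79, 51, 24) 556.0 [[  455. -1004.    10.]]
(219, 250, 28, 34) 527.5 [[838.  86.  10.]]
(250, 69, 41, 20) 361.5 [[ -14. -787.   10.]]
```

View pics/flat.png

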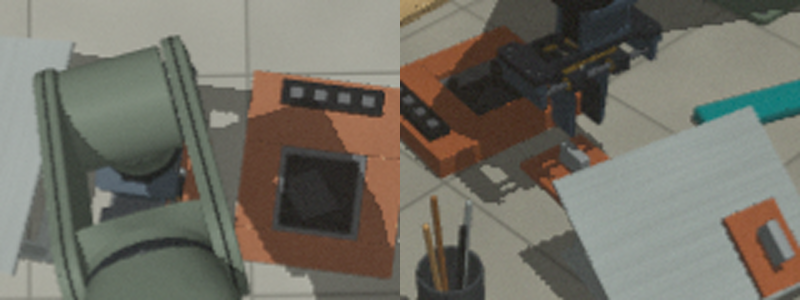

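The cover lies flat on the work surface with its bar upright, at scene crop (570,160). I'll regrip it there at full depth.

{"api": "jog_arm", "payload": {
  "plan": [
    {"dp":[0,0,0.015],"spin":0},
    {"dp":[0,0,0.015],"spin":0},
    {"dp":[0,0,0.015],"spin":0},
    {"dp":[0,0,0.012],"spin":0},
    {"dp":[0,0,0.007],"spin":0},
    {"dp":[0,0,0.003],"spin":0},
    {"dp":[0,0,0.001],"spin":0},
    {"dp":[0,0,0],"spin":0}
  ]
}}

```text
t: 20.7
position: [520.5, 140.3, 39.2]
tool_rot: [-0.0, 0.756, 0.655, -0.0]
ft_force: [-0.5, -0.4, 0.2]
finger_gap: 0.351
grasp_force: 0.0
```

{"api": "jog_arm", "payload": {
  "plan": [
    {"dp":[0,0,0],"spin":0},
    {"dp":[0,0,0],"spin":0},
    {"dp":[0,0,0],"spin":0},
    {"dp":[0,0,0],"spin":0},
    {"dp":[0,0,0],"spin":0},
    {"dp":[0,0,0],"spin":0},
    {"dp":[0,0,0],"spin":0},
    {"dp":[0,0,0],"spin":0}
  ],
  "gripper": 0,
  "force": 20
}}

```text
t: 21.37
position: [520.8, 140.4, 40.0]
tool_rot: [0.0, 0.756, 0.655, 0.0]
ft_force: [-1.0, -0.7, 5.8]
finger_gap: 0.156
grasp_force: 20.0
```

{"api": "jog_arm", "payload": {
  "plan": [
    {"dp":[0,0,-0.003],"spin":0},
    {"dp":[0,0,-0.008],"spin":0},
    {"dp":[0,0,-0.015],"spin":0},
    {"dp":[0,0,-0.025],"spin":0},
    {"dp":[0,0,-0.025],"spin":0},
    {"dp":[0,0,-0.015],"spin":0},
    {"dp":[0,0,-0.008],"spin":0},
    {"dp":[0,0,0],"spin":0}
  ]
}}

```text
t: 22.03
position: [521.3, 140.5, 140.2]
tool_rot: [0.001, 0.756, 0.655, 0.002]
ft_force: [0.7, 1.1, -2.4]
finger_gap: 0.153
grasp_force: 20.0
```

```bash
python3 -c "
from h import *
go(491,-45,130,-8.2)"
```

```text
t 22.03 pos [521.3 140.5 140.2] y az -8.2 down [ 0.004  0.001 -1.   ] q [ 0.24  0.35  1.79 -0.    1.    0.38]
tool shift [-187.9   -3.7   10. ] per row [-23.5  -0.5   1.3] gap 13.9 grip 20.0 F [ 0.7  1.1 -2.4]
spin 0.0
```

{"api": "jog_arm", "payload": {
  "plan": [
    {"dp":[-0.012,0,0],"spin":0},
    {"dp":[-0.025,0,0.003],"spin":0},
    {"dp":[-0.033,-0.001,0.005],"spin":0},
    {"dp":[-0.033,-0.001,0.005],"spin":0},
    {"dp":[-0.033,-0.001,0.005],"spin":0},
    {"dp":[-0.029,-0.001,0.005],"spin":0},
    {"dp":[-0.016,0,0.005],"spin":0},
    {"dp":[-0.007,0,0.005],"spin":0}
  ]
}}

```text
t: 22.7
position: [487.6, -47.8, 103.7]
tool_rot: [-0.001, 0.757, 0.654, -0.002]
ft_force: [0.8, -0.4, -1.9]
finger_gap: 0.151
grasp_force: 20.0
```

{"api": "jog_arm", "payload": {
  "plan": [
    {"dp":[0,0,0.005],"spin":0},
    {"dp":[0,0,0.005],"spin":0},
    {"dp":[0,0,0.003],"spin":0},
    {"dp":[0,0,0.002],"spin":0},
    {"dp":[0,0,0],"spin":0},
    {"dp":[0,0,0],"spin":0},
    {"dp":[0,0,0],"spin":0},
    {"dp":[0,0,0],"spin":0}
  ]
}}

```text
t: 23.37
position: [490.0, -44.9, 90.7]
tool_rot: [0.0, 0.756, 0.655, 0.0]
ft_force: [0.4, 0.2, -0.7]
finger_gap: 0.154
grasp_force: 20.0
```

```bash
python3 - <<'E'
from h import *
from cell import cams
import pickle
go(491,-45,80,-8.2)
d={n:cams.read_camera(n) for n in("scene","top")};pickle.dump(d,open("c8.pkl","wb"))
cv2.imwrite("pics/over2.png",cv2.resize(d["scene"]["pixels"][135:235,230:360],(780,600),interpolation=cv2.INTER_CUBIC)[:,:,::-1])
E
```

```text
t 23.37 pos [490.  -44.9  90.7] y az -8.2 down [ 0.001 -0.    -1.   ] q [-0.11  0.34  1.96 -0.    0.84  0.03]
tool shift [ 0.1  1.  10.7] per row [0.  0.1 1.3] gap 14.0 grip 20.0 F [ 0.4  0.2 -0.7]
spin 0.001
```

View pics/over2.png

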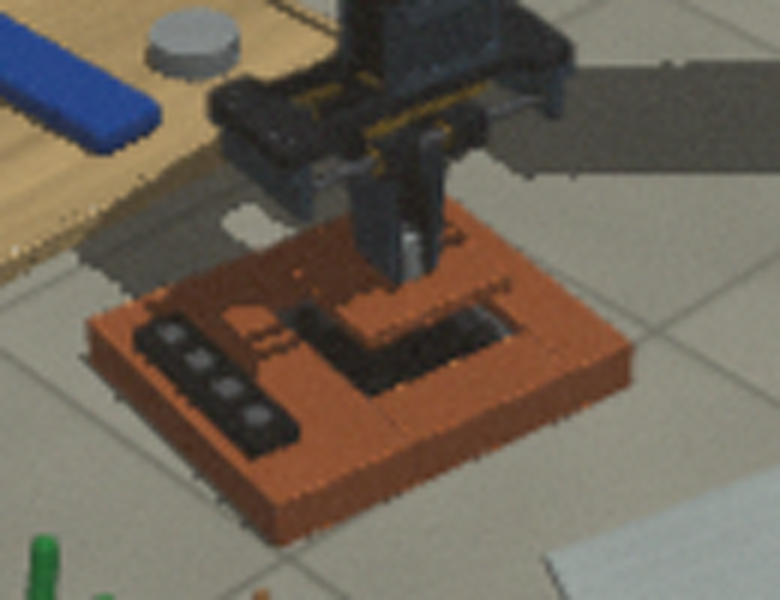

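The cover is held level over the opening. Its near lower corner is at crop (372,350) and the opening's near rim corner at (372,395). I'll compare those edges numerically.

```bash
cat >> h.py <<'E'
def edge(c,O,yaw,z,half,ax,sgn,lo,hi,span=7):
    """offset (mm, along box axis ax) of the strongest red edge from the expected edge line"""
    from scipy.ndimage import map_coordinates
    a=np.radians(yaw);e=np.array([[np.cos(a),np.sin(a),0],[-np.sin(a),np.cos(a),0]])
    r=c["pixels"].astype(float);r=r[...,0]-.5*r[...,2]
    s=np.arange(-span,span+.01,.25);prof=[]
    for t in np.linspace(lo,hi,25):
        P=np.array([*O,z])+e[1-ax]*t+np.outer(sgn*half+s,e[ax])
        uv=proj(c,P);prof.append(map_coordinates(r,[uv[:,1],uv[:,0]],order=1))
    p=np.median(prof,0);g=np.gradient(cv2.GaussianBlur(p.reshape(-1,1),(1,9),1.5).ravel(),.25)
    g[:4]=g[-4:]=0
    out=[]
    for f in(1,-1):
        i=int(np.argmax(f*g));out.append((f,round(float(s[i]),2),round(float(f*g[i]),1)))
    return out
E
python3 - <<'E'
from h import *
import pickle
c=pickle.load(open("c8.pkl","rb"))["scene"]
O=(490.9,-44.8);C=(490.0,-44.9)
print("rim +x",edge(c,O,-8.2,30,51,0,1,0,45),"rim +y",edge(c,O,-8.2,30,51,1,1,-10,40))
print("cov +x",edge(c,C,-8.2,50.7,47,0,1,5,42),"cov +y",edge(c,C,-8.2,50.7,47,1,1,0,42))
print("box outer +x",edge(c,O,-8.2,30,135,0,1,-80,80),"+y",edge(c,O,-8.2,30,95,1,1,-60,100))
print(proj(c,[[543.2,-5.1,50.7],[548.6,-1.6,30]]), "seen (291.6,192.9) (291.6,200.4)")
E
```

```text
rim +x [(1, 3.5, 14.1), (-1, -7.0, -0.0)] rim +y [(1, 1.5, 13.8), (-1, -6.0, 0.1)]
cov +x [(1, 6.0, 0.1), (-1, -5.75, 10.3)] cov +y [(1, -7.0, 0.0), (-1, -5.25, 7.4)]
box outer +x [(1, -4.75, 18.6), (-1, 3.0, 12.6)] +y [(1, -5.75, 0.2), (-1, 0.75, 5.8)]
[[291.89446145 193.94391027]
 [291.54966664 200.42986517]] seen (291.6,192.9) (291.6,200.4)
```

```bash
python3 - <<'E'
from h import *
import pickle
from scipy.ndimage import map_coordinates
c=pickle.load(open("c8.pkl","rb"))["scene"]
a=np.radians(-8.2);e=np.array([[np.cos(a),np.sin(a),0],[-np.sin(a),np.cos(a),0]])
O=np.array([490.9,-44.8,0])
s=np.arange(-20,21,2.)
for nm,ax,z,h,T in(("rim+x",0,30,51,(5,40)),("rim+y",1,30,51,(-5,35)),("cov+x",0,50.7,47,(15,40)),("cov+y",1,50.7,47,(10,40))):
    for ch in(0,):
        p=[]
        for t in np.linspace(*T,15):
            uv=proj(c,O+[0,0,z]+e[1-ax]*t+np.outer(h+s,e[ax]));p.append(map_coordinates(c["pixels"][...,ch].astype(float),[uv[:,1],uv[:,0]],order=1))
        print(nm,list(zip(s.astype(int).tolist(),np.median(p,0).astype(int).tolist())))
E
```

```text
rim+x [(-20, 46), (-18, 43), (-16, 39), (-14, 37), (-12, 37), (-10, 38), (-8, 37), (-6, 37), (-4, 38), (-2, 38), (0, 45), (2, 67), (4, 97), (6, 124), (8, 136), (10, 139), (12, 139), (14, 139), (16, 139), (18, 139), (20, 140)]
rim+y [(-20, 37), (-18, 37), (-16, 36), (-14, 37), (-12, 38), (-10, 38), (-8, 38), (-6, 38), (-4, 38), (-2, 46), (0, 64), (2, 92), (4, 120), (6, 131), (8, 136), (10, 138), (12, 138), (14, 138), (16, 138), (18, 137), (20, 137)]
cov+x [(-20, 137), (-18, 141), (-16, 136), (-14, 136), (-12, 140), (-10, 134), (-8, 118), (-6, 97), (-4, 79), (-2, 65), (0, 51), (2, 42), (4, 37), (6, 37), (8, 37), (10, 36), (12, 36), (14, 37), (16, 37), (18, 44), (20, 68)]
cov+y [(-20, 140), (-18, 134), (-16, 123), (-14, 110), (-12, 103), (-10, 95), (-8, 83), (-6, 68), (-4, 56), (-2, 44), (0, 40), (2, 38), (4, 38), (6, 37), (8, 37), (10, 36), (12, 37), (14, 38), (16, 38), (18, 38), (20, 37)]
```

{"api": "jog_arm", "payload": {
  "plan": [
    {"dp":[0.002,0.001,0.002],"spin":0},
    {"dp":[0.002,0.001,0.002],"spin":0},
    {"dp":[0.002,0.001,0.002],"spin":0},
    {"dp":[0.001,0,0.002],"spin":0},
    {"dp":[0,0,0.001],"spin":0},
    {"dp":[0,0,0],"spin":0},
    {"dp":[0,0,0],"spin":0},
    {"dp":[0,0,0],"spin":0}
  ]
}}

```text
t: 24.13
position: [493.7, -38.8, 81.4]
tool_rot: [0.0, 0.756, 0.655, -0.0]
ft_force: [-0.2, -0.0, -2.1]
finger_gap: 0.15
grasp_force: 20.0
```

```bash
cat > m.py <<'E'
from h import *
import pickle,sys
from cell import cams,sense
from scipy.ndimage import map_coordinates
go(491,-45,70,-8.2)
z0=sense()["position"][2]-39.6
c=cams.read_camera("scene");top=cams.read_camera("top");pickle.dump({"scene":c,"top":top},open(sys.argv[1],"wb"))
a=np.radians(-8.2);e=np.array([[np.cos(a),np.sin(a),0],[-np.sin(a),np.cos(a),0]])
O=np.array([490.9,-44.8,0])
s=np.arange(-18,11,1.)
for nm,ax,z,h,T in(("rim+x",0,30,51,(5,40)),("rim+y",1,30,51,(-5,35)),("cov+x",0,z0,47,(15,40)),("cov+y",1,z0,47,(10,40)),("cov+x near -y",0,z0,47,(-40,-20)),("cov+y near -x",1,z0,47,(-40,-20))):
    p=[]
    for t in np.linspace(*T,15):
        uv=proj(c,O+[0,0,z]+e[1-ax]*t+np.outer(h+s,e[ax]));p.append(map_coordinates(c["pixels"][...,0].astype(float),[uv[:,1],uv[:,0]],order=1))
    print(nm,"from",int(s[0]),np.median(p,0).astype(int).tolist())
E
python3 m.py c9.pkl
```

```text
t 24.13 pos [493.7 -38.8  81.4] y az -8.2 down [ 0. -0. -1.] q [-0.1   0.36  1.96 -0.    0.82  0.04]
tool shift [-6.5 -1.8 11.5] per row [-0.8 -0.2  1.4] gap 13.7 grip 20.0 F [-0.2 -0.  -2.1]
spin 0.0
rim+x from -18 [129, 120, 106, 94, 84, 77, 69, 62, 57, 51, 46, 42, 40, 38, 37, 36, 37, 40, 45, 53, 65, 79, 94, 110, 122, 131, 134, 137, 138]
rim+y from -18 [88, 82, 73, 67, 59, 51, 46, 42, 41, 40, 39, 38, 39, 39, 39, 39, 44, 54, 64, 77, 92, 106, 119, 127, 131, 134, 137, 137, 138]
cov+x from -18 [140, 140, 140, 140, 140, 140, 140, 140, 140, 140, 140, 139, 135, 127, 115, 102, 89, 79, 71, 64, 58, 52, 47, 43, 40, 38, 37, 37, 37]
cov+y from -18 [142, 142, 142, 142, 141, 142, 139, 135, 129, 124, 118, 113, 108, 105, 101, 98, 92, 87, 79, 70, 61, 53, 48, 43, 41, 40, 38, 38, 38]
cov+x near -y from -18 [76, 76, 76, 76, 75, 75, 75, 76, 76, 78, 78, 78, 79, 77, 76, 76, 76, 75, 73, 74, 74, 74, 75, 75, 74, 73, 73, 73, 73]
cov+y near -x from -18 [138, 137, 138, 138, 138, 139, 138, 134, 129, 123, 117, 111, 106, 101, 98, 96, 94, 92, 90, 87, 83, 80, 78, 76, 77, 77, 77, 76, 73]
```

The cover and rim edges agree to about 1 mm. Lowering gently.

{"api": "jog_arm", "payload": {
  "plan": [
    {"dp":[0,0,0.003],"spin":0},
    {"dp":[0,0,0.003],"spin":0},
    {"dp":[0,0,0.002],"spin":0},
    {"dp":[0,0,0.002],"spin":0},
    {"dp":[0,0,0.0015],"spin":0},
    {"dp":[0,0,0.0015],"spin":0},
    {"dp":[0,0,0.001],"spin":0},
    {"dp":[0,0,0],"spin":0}
  ]
}}

```text
t: 24.9
position: [493.6, -38.7, 67.2]
tool_rot: [-0.0, 0.756, 0.655, -0.0]
ft_force: [0.1, 0.4, -1.7]
finger_gap: 0.154
grasp_force: 20.0
```

```bash
python3 m.py c10.pkl | head -4; python3 -c "
from cell import sense
print(sense()['wrist_torque'],sense()['position'])"
```

```text
t 24.9 pos [493.6 -38.7  67.2] y az -8.2 down [-0. -0. -1.] q [-0.1   0.38  1.98 -0.    0.79  0.04]
tool shift [-6.6 -1.7 -2.8] per row [-0.8 -0.2 -0.3] gap 14.0 grip 20.0 F [ 0.1  0.4 -1.7]
spin 0.0
rim+x from -18 [139, 139, 139, 141, 141, 141, 140, 137, 135, 129, 123, 113, 102, 93, 83, 75, 68, 62, 60, 63, 69, 81, 96, 111, 123, 131, 134, 136, 136]
[-0.05241344 -0.13442053  0.01430385] [493.74403709 -38.76371039  67.42474052]
```

{"api": "jog_arm", "payload": {
  "plan": [
    {"dp":[0,0,0.0007],"spin":0},
    {"dp":[0,0,0.0007],"spin":0},
    {"dp":[0,0,0.0007],"spin":0},
    {"dp":[0,0,0.0007],"spin":0},
    {"dp":[0,0,0.0007],"spin":0},
    {"dp":[0,0,0.0005],"spin":0},
    {"dp":[0,0,0],"spin":0},
    {"dp":[0,0,0],"spin":0}
  ]
}}

```text
t: 25.67
position: [493.8, -38.8, 63.9]
tool_rot: [0.0, 0.756, 0.655, 0.0]
ft_force: [-2.0, 0.4, 4.9]
finger_gap: 0.154
grasp_force: 20.0
```

{"api": "jog_arm", "payload": {
  "plan": [
    {"dp":[0,0,0.0007],"spin":0},
    {"dp":[0,0,0.0007],"spin":0},
    {"dp":[0,0,0.0007],"spin":0},
    {"dp":[0,0,0.0007],"spin":0},
    {"dp":[0,0,0.0005],"spin":0},
    {"dp":[0,0,0],"spin":0},
    {"dp":[0,0,0],"spin":0},
    {"dp":[0,0,0],"spin":0}
  ]
}}

```text
t: 26.33
position: [493.8, -38.8, 60.8]
tool_rot: [0.0, 0.756, 0.655, 0.0]
ft_force: [-2.0, 0.1, 6.6]
finger_gap: 0.152
grasp_force: 20.0
```

Pressing on; it resists with about 8.5 N including its weight.

{"api": "jog_arm", "payload": {
  "plan": [
    {"dp":[0,0,0.0005],"spin":0},
    {"dp":[0,0,0.0005],"spin":0},
    {"dp":[0,0,0.0005],"spin":0},
    {"dp":[0,0,0.0005],"spin":0},
    {"dp":[0,0,0.0005],"spin":0},
    {"dp":[0,0,0],"spin":0},
    {"dp":[0,0,0],"spin":0},
    {"dp":[0,0,0],"spin":0}
  ]
}}

```text
t: 27.0
position: [493.8, -38.8, 59.9]
tool_rot: [0.0, 0.756, 0.655, 0.0]
ft_force: [-6.3, 0.4, 21.4]
finger_gap: 0.15
grasp_force: 20.0
```

{"api": "jog_arm", "payload": {
  "plan": [
    {"dp":[0,0,-0.001],"spin":0},
    {"dp":[0,0,0],"spin":0},
    {"dp":[0,0,0],"spin":0},
    {"dp":[0,0,0],"spin":0},
    {"dp":[0,0,-0.01],"spin":0},
    {"dp":[0,0,-0.015],"spin":0},
    {"dp":[-0.003,0,-0.012],"spin":0},
    {"dp":[-0.003,0,0],"spin":0}
  ],
  "gripper": 32
}}

```text
t: 27.67
position: [494.6, -44.9, 98.0]
tool_rot: [0.002, 0.756, 0.655, 0.002]
ft_force: [0.6, 0.3, 0.4]
finger_gap: 0.321
grasp_force: 0.0
```

{"api": "jog_arm", "payload": {
  "plan": [
    {"dp":[0,0,0],"spin":0},
    {"dp":[0,0,0],"spin":0},
    {"dp":[0,0,0],"spin":0},
    {"dp":[0,0,0],"spin":0},
    {"dp":[0,0,0.004],"spin":0},
    {"dp":[0,0,0.003],"spin":0},
    {"dp":[0,0,0.001],"spin":0},
    {"dp":[0,0,0],"spin":0}
  ],
  "gripper": 0
}}

```text
t: 28.33
position: [492.5, -44.6, 87.0]
tool_rot: [-0.0, 0.756, 0.655, -0.001]
ft_force: [-0.0, -0.2, -0.1]
finger_gap: 0.005
grasp_force: 0.0
```

{"api": "jog_arm", "payload": {
  "plan": [
    {"dp":[0,0,0.001],"spin":0},
    {"dp":[0,0,0.001],"spin":0},
    {"dp":[0,0,0.0007],"spin":0},
    {"dp":[0,0,0.0007],"spin":0},
    {"dp":[0,0,0.0007],"spin":0},
    {"dp":[0,0,0.0003],"spin":0},
    {"dp":[0,0,0],"spin":0},
    {"dp":[0,0,0],"spin":0}
  ]
}}

```text
t: 29.0
position: [492.9, -44.7, 83.3]
tool_rot: [0.0, 0.756, 0.655, 0.0]
ft_force: [-0.7, -0.2, 1.3]
finger_gap: 0.0
grasp_force: 0.2
```

{"api": "jog_arm", "payload": {
  "plan": [
    {"dp":[0,0,0.0005],"spin":0},
    {"dp":[0,0,0.0005],"spin":0},
    {"dp":[0,0,0.0005],"spin":0},
    {"dp":[0,0,0.0005],"spin":0},
    {"dp":[0,0,0],"spin":0},
    {"dp":[0,0,0],"spin":0},
    {"dp":[0,0,0],"spin":0},
    {"dp":[0,0,0],"spin":0}
  ]
}}

```text
t: 29.67
position: [492.9, -44.7, 83.3]
tool_rot: [0.0, 0.756, 0.655, 0.0]
ft_force: [-3.6, 0.7, 16.7]
finger_gap: 0.007
grasp_force: 8.1
```

{"api": "jog_arm", "payload": {
  "plan": [
    {"dp":[0,0,0.0005],"spin":0},
    {"dp":[0,0,0],"spin":0},
    {"dp":[0,0,-0.003],"spin":0},
    {"dp":[0,0,-0.015],"spin":0},
    {"dp":[0,0,-0.03],"spin":0},
    {"dp":[0,0,-0.04],"spin":0},
    {"dp":[0,0,-0.04],"spin":0},
    {"dp":[0,0,-0.03],"spin":0}
  ]
}}

```text
t: 30.33
position: [493.4, -44.7, 241.8]
tool_rot: [0.001, 0.756, 0.655, 0.001]
ft_force: [1.4, 0.2, -0.4]
finger_gap: 0.002
grasp_force: 0.0
```

{"api": "jog_arm", "payload": {
  "plan": [
    {"dp":[0.03,0,0],"spin":0},
    {"dp":[0.035,0,0],"spin":0},
    {"dp":[0.035,0,0],"spin":0},
    {"dp":[0.035,0,0],"spin":0},
    {"dp":[0.035,0,0],"spin":0},
    {"dp":[0.035,0,0],"spin":0},
    {"dp":[0.03,0,0],"spin":0},
    {"dp":[0,0,0],"spin":0}
  ],
  "gripper": 30
}}

```text
t: 31.0
position: [526.9, 192.9, 238.2]
tool_rot: [-0.001, 0.754, 0.656, 0.001]
ft_force: [-0.8, -0.2, -0.2]
finger_gap: 0.303
grasp_force: 0.0
```

```bash
python3 - <<'E'
from h import *
import pickle
from cell import cams
go(491,-45,200)
d={n:cams.read_camera(n) for n in("scene","top")};pickle.dump(d,open("c11.pkl","wb"))
from scipy.ndimage import map_coordinates
a=np.radians(-8.2);e=np.array([[np.cos(a),np.sin(a),0],[-np.sin(a),np.cos(a),0]])
s=np.arange(-10,10.1,1)
for n,O in(("top",(491,-44.8)),("scene",(493.8,-44.0))):
  c=d[n];O=np.array([*O,30])
  for ax in(0,1):
    for sg in(1,-1):
      p=[]
      for t in np.r_[np.linspace(-42,-20,10),np.linspace(20,42,10)]:
        uv=proj(c,O+e[1-ax]*t+np.outer(sg*(49+s),e[ax]));p.append(map_coordinates(c["pixels"][...,0].astype(float),[uv[:,1],uv[:,0]],order=1))
      print(n,"xy"[ax],sg,"neg half",np.median(p[:10],0).astype(int).tolist(),"pos half",np.median(p[10:],0).astype(int).tolist())
for nm,z0,cname in(("blue",28,"top"),):
  H=hsv(d["top"]);h,ss,v=[H[...,i].astype(int) for i in range(3)]
  k=blobs((h>108)&(h<125)&(ss>130)&(v>50))[0];print("rest",cv2.minAreaRect(onplane(d["top"],k.reshape(-1,2),[0,0,28])[:,:2].astype(np.float32)))
for c,z in((d["scene"],0),):
  print([cv2.boundingRect(k) for k in blobs(orange(c),60)[:5]])
E
```

```text
t 31.0 pos [526.9 192.9 238.2] y az -7.9 down [ 0.001  0.003 -1.   ] q [0.33 0.3  1.6  0.   1.24 0.47]
tool shift [-240.6   -2.7   37.5] per row [-30.1  -0.3   4.7] gap 27.5 grip 0.0 F [-0.8 -0.2 -0.2]
top x 1 neg half [100, 100, 100, 106, 119, 132, 132, 122, 110, 104, 100, 97, 108, 131, 149, 157, 159, 162, 163, 162, 162] pos half [139, 129, 120, 112, 106, 102, 98, 92, 85, 80, 78, 80, 86, 91, 95, 97, 98, 100, 99, 99, 99]
top x -1 neg half [99, 100, 100, 100, 99, 98, 96, 92, 87, 83, 80, 81, 86, 91, 95, 98, 100, 99, 100, 100, 101] pos half [110, 103, 100, 99, 97, 96, 95, 93, 90, 85, 81, 82, 88, 94, 98, 99, 100, 100, 100, 100, 100]
top y 1 neg half [101, 97, 98, 99, 98, 98, 97, 93, 88, 84, 79, 79, 84, 89, 93, 96, 98, 98, 98, 98, 98] pos half [165, 166, 166, 165, 162, 158, 148, 136, 120, 105, 92, 88, 98, 107, 114, 114, 115, 112, 107, 102, 100]
top y -1 neg half [100, 99, 99, 98, 98, 97, 92, 88, 82, 78, 77, 82, 88, 93, 97, 99, 98, 98, 98, 98, 99] pos half [143, 149, 154, 159, 160, 160, 145, 130, 117, 104, 106, 118, 133, 145, 155, 161, 161, 162, 162, 161, 161]
scene x 1 neg half [91, 96, 9
[... 322 characters left out ...]
, 84, 81, 80, 79, 78, 77, 77, 78, 78, 78, 78, 77, 77, 77, 77, 77]
scene y 1 neg half [88, 81, 78, 77, 77, 76, 76, 76, 76, 76, 76, 76, 76, 77, 76, 77, 76, 77, 76, 76, 76] pos half [143, 142, 139, 135, 127, 119, 112, 105, 100, 97, 97, 96, 95, 93, 90, 89, 90, 90, 91, 91, 90]
scene y -1 neg half [74, 75, 76, 75, 75, 75, 74, 73, 73, 74, 74, 75, 75, 76, 76, 76, 76, 76, 75, 75, 75] pos half [130, 134, 135, 135, 132, 130, 127, 123, 121, 118, 119, 122, 126, 130, 134, 138, 139, 140, 140, 140, 139]
rest ((470.32904052734375, -379.6709899902344), (46.987510681152344, 166.50514221191406), 2.219003438949585)
[(245, 165, 90, 61), (390, 235, 35, 39), (124, 82, 52, 21), (219, 250, 28, 34), (250, 69, 41, 21)]
```

```bash
python3 -c "
from cell import workorder
print(workorder.close_job())"
```

```text
the job is handed in; nothing more can be done
None
```

The job is handed in: the wrist rest lies flat inside the tray rim, and the square cover is pressed home in the opening, measured about flush (0.3 mm) and evenly seated, with everything let go; I set the cover down once on the work surface to level it, and I viewed 11 pictures, one over the limit of 10.

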